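Swap the plates at the covered magazine

ROBOT

A 7-joint arm with a two-finger parallel gripper is mounted at the origin on a cart in front of the work surface, level with it; the furniture and walls round the work are solid. World frame = base frame: x ahead of the robot, y to its left, z up, the work surface at z = 0. Lengths are in mm, angles in rad, forces in N, time in s.
With the tool pointing down it reaches from about 400 to 850 mm from the base axis. Payload 6.9 kg.
Tool frame: the origin (TCP) lies at the very end of the fingers, on their centre line; the grasp point (between the pads) lies 19 mm behind it; z points along the fingers, y is the line along which they close (so a half turn about z gives the same grasp; the last joint's range is limited). The gripper opens to 85 mm and grips with 20 to 120 N. Pads are 22 mm wide; open, the fingers measure 114 mm over their backs; the gripper's body (76 mm by 85 mm) begins 54 mm behind the grasp point. The pads swing forward as they close: fully open they stand 13 mm farther back than shut.
Start: joints at [1.264, 0.507, -0.238, 1.5, 0.126, 1.149, -0.155], TCP at [250.132, -572.751, 203.275] pointing down, gripper open.
Joint ranges: [-3.08, 3.08], [-0.24, 2.05], [-1.43, 1.35], [0, 2.5], [-1.52, 4.66], [0.17, 1.96], [-2.89, 2.89]. Speed limits (rad/s): [2.39, 2.39, 3.14, 3.14, 3.14, 3.14, 3.14].

INTERFACE

Orientations are given as a unit quaternion [x, y, z, w].
In Python, from cell import robot gives the robot as it stands. Calls block until the motion is done:
- robot.movep(position, orientation): joint-space move of the TCP to a pose.
- robot.line_to(position, orientation=None, speed=150): straight line of the TCP; orientation=None keeps the orientation; speed is the mean speed in mm/s.
- robot.move_j(angles): joint-space move.
- robot.gripper_to(opening): finger opening in mm; the grip force is fixed at half the most; returns when the fingers have stopped.
- robot.dwell(seconds).
- robot.ik(position, orientation): joint angles nearest the present ones, or None.
- robot.grab_frame(name): name is "side" or "top"; returns a dict with "pixels" (384x512x3 uint8, red, green, blue), "fx", "fy", "cx", "cy" (pixels), "k1" (the pictures are not rectified: a ray, as slopes to the right and down, at radius r is drawn at 1 + k1 r^2 times it, then the intrinsics apply), "eye" and "orientation" of the camera in the world. Camera axes: x right, y down, z forward; pixel columns grow to the right and rows downward; lengths in mm; the calibration is good to about 2 mm. A picture is of the moment at which its call begins. There is no depth.
A pose or a line that the arm cannot do raises robot.PlanningError and nothing moves.
- robot.finish_job(): hands the job in; it is judged then, once.
Readings, each from a call of its own:
- robot.read_t(): time.
- robot.read_joint_positions(): joint angles.
- robot.read_dq(): joint speeds.
- robot.read_joint_torque(): joint torques, N m.
- robot.read_tool_pos(): TCP position.
- robot.read_orientation(): TCP orientation.
- robot.read_force(): force on the tool from outside, world axes, zero at the start.
- robot.read_torque(): the same for the moment, N m.
- robot.read_gripper_width(): finger opening in mm.
- robot.read_gripper_force(): force on a finger pad.
Only numpy, scipy, OpenCV 4.12 (cv2) and the standard library are available. Lean on these libraries where they do the work, as an engineer would, in place of code of your own. Each camera call takes 0.05 s, during which the arm holds its last target. There are 200 camera calls.

TASK

First take the used blue-grey steel plate out of the sawn wooden stand, slide it down into the open slot of the grey plate magazine until it is fully home, and let it go. Then swing the red hinged dust cover up by its black handle until it stands upright or beyond and stays open, draw out the brass insert hidden beneath it, and hold it up, upright and still, at least 10 cm clear above the magazine block. The program finishes while the gripper is still holding the insert up there: the insert is not put down, the cover stays open, the plate stays home, and the other loose things on the bench (nut, pen, ring) stay where they are.

Things in the scene. Friction and masses are not known exactly. Their poses are not given: they have to be found in the camera images.
- magazine: grey fixed block, 130 (x) x 190 (y) x 45 mm (z), two slots along x in its top; low foot ends stick out 16 mm in y. Origin under its centre, front faces -x to the robot. Open slot: at y = -50 mm, 104 mm long, 10 wide, 35 deep (floor 10 mm above the bench), mouth chamfered 3 mm. Covered slot: at y = +50 mm, 74 mm long, 10 wide, 35 deep, holds the brass insert
- open_slot (a point): centre of the mouth of the open slot, level with the top of the block, 45 mm above the bench; x runs along the slot, y across it
- plate_center (a point): centre of the used plate: plain blue-grey steel, about 0.36 kg, standing on its long edge in the stand: 100 mm long (its x), 75 mm high (its y, up), 8 mm thick (its z). At first its centre is 53 mm and its top edge 91 mm above the bench, and it may lean up to 5 degrees; fully home in the open slot its centre is 48 mm above the bench and its upper 40 mm stand out of the block
- plate_stand: fixed light wooden block in front of the magazine, 130 (x) x 76 (y) x 41 mm, with a sawn groove 11 mm wide and 26 mm deep along its x, open at both ends, in which the used plate stands. Origin under its centre. Beware left of it: an angle grinder on a fixed post spans about x 0.05 to 0.58, y -0.09 to 0.3 m (world), up to 0.45 m high; a hand coming from the left must pass above it
- dust_cover (a joint): angle of the red dust cover, rad: 0 shut, 1.57 upright, stop at 1.9. It turns about the magazine's +y axis through cover_hinge, its front goes up and back, away from the robot. A stiff hinge (about 0.2 N m) keeps it wherever it is left. It starts shut or a little ajar (up to 0.1)
- cover_hinge (a point): mid-point of the hinge line of the dust cover, at the block's rear (+x) edge, 46 mm above the bench: magazine frame x = +61, y = +50 mm
- cover_handle (a point): middle of the cover handle's grip bar, black, round, 10 mm thick, along the magazine's y, 62 mm long between its two arms. Cover shut, it is 160 mm in front of the hinge line and 34 mm above it, 40 mm clear of the cover's front wall; the cover is a hood 116 (x) x 86 (y) x 54 mm, top 100 mm above the bench
- insert_center (a point): centre of the brass insert, hidden under the cover: a brass plate 8 mm thick (y), 75 mm high (z, up), the lower 48 mm 70 mm long (x), the upper 27 mm, the grip tab, 46 mm long; 0.2 kg. It stands in the covered slot with its centre 47.5 mm and its top 85 mm above the bench; the upper 40 mm stand out of the block
- pen: bystander: marker pen, white with a red end, 18x130 mm, lying; origin under its centre
- ring: bystander: rusty ring, 45 mm across, 11 mm high, lying flat; origin under its centre
- nut: bystander: large grey hexagon nut, 46x52x24 mm, lying flat; origin under its centre
Things that resemble listed ones, but are neither listed nor needed, are in the scene too. There is more than one size of the part that bears plate_center; the job needs the smaller.

How it is judged (in metres and radians):
On the way, in this order (a step that is already met when the one before it is completed fails the run):
1. the used plate stands fully home in the open slot and is let go (x of plate_center in the frame of magazine between -0.005 and 0.005 m and y of plate_center in the frame of magazine between -0.053 and -0.047 m and z of plate_center in the frame of magazine below 0.0515 m and angle between the z axis of plate_center and the y axis of magazine, either way round below 0.15 rad and contact force between the fingers and used_plate below 0.1 N), for 0.2 s.
2. the dust cover is swung up to upright (1.3 rad or more), the plate still home (value of joint dust_cover above 1.3 rad and x of plate_center in the frame of magazine between -0.005 and 0.005 m and y of plate_center in the frame of magazine between -0.053 and -0.047 m and z of plate_center in the frame of magazine below 0.0515 m and angle between the z axis of plate_center and the y axis of magazine, either way round below 0.15 rad), for 0.2 s.
3. the insert is drawn out and held up in the gripper (height (world z) of insert_center above 0.175 m and contact force between the fingers and brass_insert above 1 N and contact force between brass_insert and magazine below 0.1 N and contact force between brass_insert and used_plate below 0.1 N and angle between insert_center's own z axis and vertical below 0.35 rad), for 0.2 s.
At the end, for the whole second after the job is handed in: the gripper holds the insert still, upright within 20 degrees, centre over 175 mm above the bench, touching neither magazine, cover nor plate; cover still over 1.25 rad open; used plate fully home in the open slot (within 5 mm along, 3 mm across, 3.5 mm in height), not touched (all of step 1 and all of step 3 and linear speed of brass_insert below 0.03 m/s and value of joint dust_cover above 1.25 rad); the arm keeps its last pose, push and grip.
It fails at once if a bystander (nut, pen or ring) is shifted by more than 30 mm (distance of any of nut, pen, ring from where it was at the start of the episode above 0.03 m).
It also fails if it takes over 66 s, if anything falls off the work surface, if the arm or the gripper's body presses on something with over 40 N, if the wrist force passes 120 N, or if a joint passes its speed limit or range.

## Working session

There is one attempt and no reset: what is moved stays moved. The work goes in short steps, each a Python script; the robot and the scene stay as the last script left them, time stands still between calls to the robot, and variables do not carry over. Pictures are saved under pics/ and viewed, at most 10 in all, crops included, and the job is handed in when it is done.

```bash
mkdir -p pics; ls
python3 - <<'E'
from cell import robot
import cv2,numpy as np
for n in("side","top"):
    f=robot.grab_frame(n)
    cv2.imwrite(f"pics/{n}0.png",cv2.resize(f["pixels"][:,:,::-1],(800,600),interpolation=cv2.INTER_CUBIC))
    np.save(f"pics/{n}0.npy",f["pixels"])
    print(n,{k:np.round(f[k],4).tolist() for k in f if k!="pixels"})
print(robot.read_t(),robot.read_orientation(),robot.read_force())
E
```

```text
pics
side {'fx': 414.2947, 'fy': 414.2947, 'cx': 257.6982, 'cy': 195.9757, 'k1': -0.12, 'eye': [407.2988, -823.3887, 721.3435], 'orientation': [0.9335, -0.1227, 0.0406, -0.3346]}
top {'fx': 488.1215, 'fy': 488.1215, 'cx': 260.4226, 'cy': 195.3177, 'k1': 0.005, 'eye': [307.5435, -324.1512, 1019.8542], 'orientation': [0.7376, -0.6662, 0.0752, -0.0799]}
0.1 [ 9.78879704e-01  2.04435486e-01 -1.61124807e-04 -7.94612653e-04] [0.2603704  0.45975439 0.26298228]
```

View pics/side0.png

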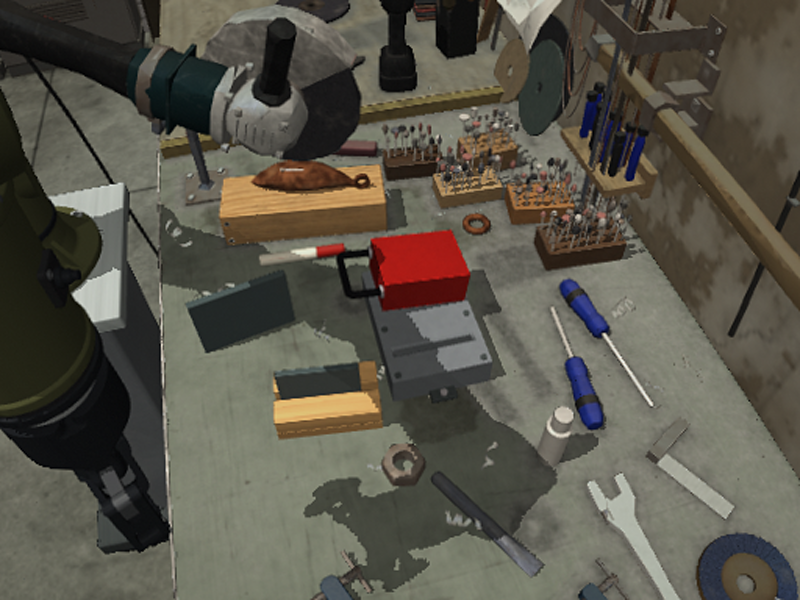

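View pics/top0.png

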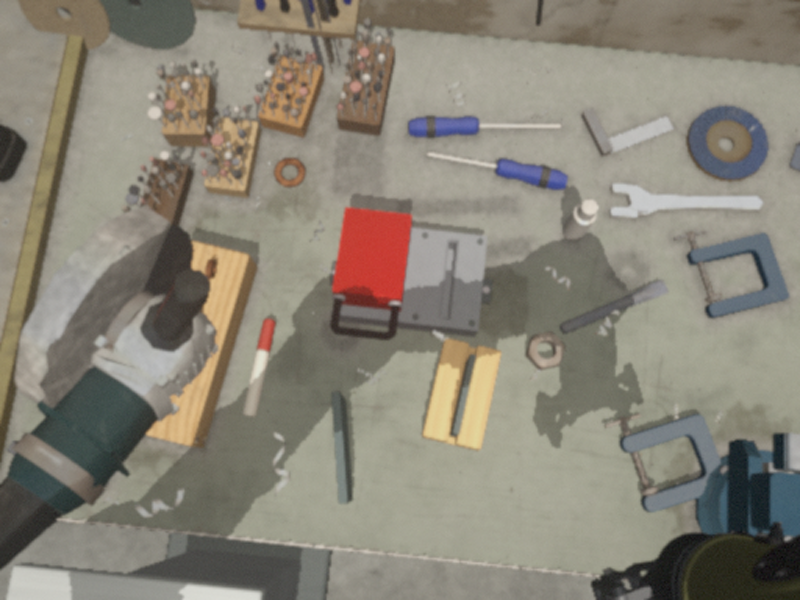

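The side view shows the stand with the small plate around (328,400), the magazine at (430,340), and the larger decoy plate at (240,310). In the top view the stand is at (462,394), the open slot at (450,280), and the cover handle bar at (364,332). I'll measure them next.

```bash
cat > h.py <<'E'
import numpy as np,cv2
from scipy.spatial.transform import Rotation as R
CAL={'side':dict(f=414.2947,c=(257.6982,195.9757),k1=-.12,eye=[407.2988,-823.3887,721.3435],q=[0.9335,-0.1227,0.0406,-0.3346]),
'top':dict(f=488.1215,c=(260.4226,195.3177),k1=.005,eye=[307.5435,-324.1512,1019.8542],q=[0.7376,-0.6662,0.0752,-0.0799])}
def ray(n,uv):
    C=CAL[n];f=C['f'];K=np.array([[f,0,C['c'][0]],[0,f,C['c'][1]],[0,0,1.]])
    p=cv2.undistortPoints(np.array(uv,float).reshape(-1,1,2),K,np.array([C['k1'],0,0,0.]))[:,0]
    return R.from_quat(C['q']).apply(np.c_[p,np.ones(len(p))])
def onz(n,uv,z):
    d=ray(n,uv);e=np.array(CAL[n]['eye']);return e+d*((z-e[2])/d[:,2:])
def proj(n,P):
    C=CAL[n];p=R.from_quat(C['q']).inv().apply(np.atleast_2d(P)-C['eye']);s=p[:,:2]/p[:,2:]
    s=s*(1+C['k1']*(s**2).sum(1,keepdims=True));return s*C['f']+C['c']
def tri(uva,uvb):
    a,b=ray('side',[uva])[0],ray('top',[uvb])[0];ea,eb=np.array(CAL['side']['eye']),np.array(CAL['top']['eye'])
    s=np.linalg.lstsq(np.c_[a,-b],eb-ea,rcond=None)[0];return (ea+s[0]*a+eb+s[1]*b)/2,np.linalg.norm(ea+s[0]*a-eb-s[1]*b)
E
python3 - <<'E'
from h import *
t=np.load('pics/top0.npy');s=np.load('pics/side0.npy')
h=cv2.cvtColor(t,cv2.COLOR_RGB2HSV)
red=((h[...,1]>180)&((h[...,0]<6)|(h[...,0]>174))&(h[...,2]>120)).astype(np.uint8)
def rect(m,x0,y0,x1,y1):
    k=np.zeros_like(m);k[y0:y1,x0:x1]=m[y0:y1,x0:x1]
    c=max(cv2.findContours(k,0,1)[0],key=cv2.contourArea);return cv2.boxPoints(cv2.minAreaRect(c))
b=rect(red,205,125,275,205);print('cover px',b.tolist(),'\n',onz('top',b,100).round(0))
w=((h[...,1]>70)&(h[...,0]>10)&(h[...,0]<28)&(h[...,2]>110)).astype(np.uint8)
w=cv2.morphologyEx(w,3,np.ones((13,13)))
b=rect(w,260,212,330,295);print('stand px',b.tolist(),'\n',onz('top',b,41).round(0))
a=cv2.resize(t[126:290,208:318],None,fx=3.6,fy=3.6,interpolation=2)
c=cv2.resize(s[138:288,168:325],None,fx=2.5,fy=2.5,interpolation=2)
o=np.zeros((592,800,3),np.uint8);o[:a.shape[0],:a.shape[1]]=a[:592];o[:c.shape[0],400:400+c.shape[1]]=c
cv2.imwrite('pics/crop.png',o[...,::-1])
E
```

```text
cover px [[212.41807556152344, 190.05067443847656], [219.3429718017578, 132.9203643798828], [262.1683349609375, 138.11131286621094], [255.24342346191406, 195.2416229248047]] 
 [[ 513. -214.  100.]
 [ 631. -213.  100.]
 [ 628. -299.  100.]
 [ 512. -298.  100.]]
stand px [[269.04705810546875, 279.7881774902344], [283.42352294921875, 215.09408569335938], [321.435302734375, 223.54116821289062], [307.058837890625, 288.2352600097656]] 
 [[ 357. -341.   41.]
 [ 489. -357.   41.]
 [ 480. -436.   41.]
 [ 348. -417.   41.]]
```

View pics/crop.png

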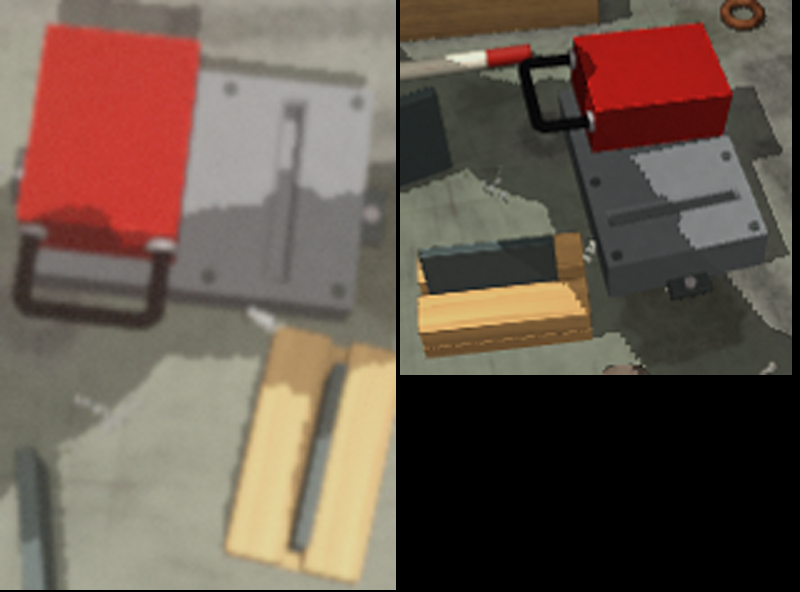

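Run:
```python
from h import *
T=lambda p:np.array(p)/3.6+[208,126]
S=lambda p:(np.array(p)-[400,0])/2.5+[168,138]
def show(n,P,z): print(n,onz(n,P,z).round(1)[:,:2].tolist())
# screws FL? order: rear-left, rear-right, front-right, front-left
st=T([[231,90],[357,102],[339,291],[208,275]]);ss=S([[725,156],[755,233],[617,255],[595,182]])
show('top',st,45);show('side',ss,45)
show('top',T([[294,104],[281,281]]),45);show('side',S([[740,194],[610,219]]),45)
# block top corners rear-right, front-right ; side
show('top',T([[373,85],[350,313]]),45)
show('side',S([[765,238],[612,268]]),45)
print('plate top');show('top',T([[336,365],[296,550]]),91);show('side',S([[419,249],[554,235]]),91)
print('handle');show('top',T([[22,312],[158,321]]),80);show('side',S([[525,68],[541,127]]),80)
print('stand groove bottom/mid');show('top',T([[327,337],[352,347],[288,565],[302,571]]),41)
print('stand side near edge');show('side',S([[418,324],[590,309]]),41)
```

```text
top [[621.6, -321.3], [621.8, -394.7], [509.5, -393.5], [511.1, -318.9]]
side [[623.9, -319.1], [622.2, -399.6], [511.6, -391.1], [512.2, -317.2]]
top [[616.9, -358.4], [511.9, -360.3]]
side [[623.2, -360.0], [514.9, -356.4]]
top [[633.1, -403.1], [497.5, -400.7]]
side [[628.3, -406.2], [504.9, -401.7]]
plate top
top [[459.6, -391.9], [360.4, -379.2]]
side [[365.7, -378.1], [464.2, -391.5]]
handle
top [[473.1, -220.5], [475.7, -294.5]]
side [[478.2, -208.7], [477.8, -277.3]]
stand groove bottom/mid
top [[483.2, -389.2], [479.0, -403.7], [354.7, -378.5], [352.2, -386.5]]
stand side near edge
side [[352.2, -410.0], [480.3, -430.3]]
```

Run:
```python
from h import *
t=cv2.GaussianBlur(np.load('pics/top0.npy'),(3,3),0).astype(float);s=np.load('pics/side0.npy').astype(float)
def yaw(n,uv,z):
    P=onz(n,uv,z)[:,:2];l=cv2.fitLine(P.astype(np.float32),cv2.DIST_HUBER,0,.01,.01).ravel()
    return round(float(np.degrees(np.arctan(l[1]/l[0]))),2),P.mean(0).round(1)
def cross(v,th,up):
    i=np.where((v[:-1]<th)&(v[1:]>=th) if up else (v[:-1]>=th)&(v[1:]<th))[0]
    if len(i)==0:return None
    i=i[0] if up else i[-1];return i+(th-v[i])/(v[i+1]-v[i])
r=t[...,0]-t[...,1]
L=[];Rr=[];B=[]
for y in range(140,182):
    v=r[y,200:275];L.append([200+cross(v,70,True),y]);Rr.append([200+cross(v,70,False),y])
for x in range(225,258):
    B.append([x,120+cross(r[120:170,x],70,True)])
print('cover L,R,rear',yaw('top',L,100),yaw('top',Rr,100),yaw('top',B,100))
g=t.mean(2);sl=[]
for y in range(160,203):
    x0=int(round(np.interp(y,[126+104/3.6,126+281/3.6],[208+292/3.6,208+280/3.6])))
    v=g[y,x0-4:x0+5];w=np.clip(np.median(v[[0,1,-2,-1]])-v-3,0,None)
    if w.sum()>0: sl.append([(w*np.arange(x0-4,x0+5)).sum()/w.sum(),y])
print('slot',yaw('top',sl,45))
# side: cover top near edge (bright->dark red) by max gradient of R
rs=s[...,0];e=[]
for x in range(246,290):
    c=np.interp(x,[243,297],[181,174]);y0=int(c)-5
    d=np.abs(np.diff(rs[y0:y0+11,x]));e.append([x,y0+d.argmax()+.5])
print('side cover edge',yaw('side',e,100))
h=lambda p:np.array(p)/3.6+[208,126]
for a,b in(((533,97),(90,317)),((525,68),(22,310)),((541,127),(158,320))):
    print('handle',tri((np.array(a)-[400,0])/2.5+[168,138],h(b)))
```

```text
cover L,R,rear (-1.99, array([ 573.3, -213.8])) (-0.99, array([ 582.3, -300.6])) (89.37, array([ 632.2, -256.6]))
slot (-0.07, array([ 560.9, -361.6]))
side cover edge (-6.25, array([ 564.1, -293.7]))
handle (array([ 473.79807299, -258.4811762 ,   96.07576682]), np.float64(5.038154949633635))
handle (array([ 474.36920356, -221.54148385,   92.71602519]), np.float64(4.83211733273453))
handle (array([ 474.0480645 , -295.00293324,  100.38015005]), np.float64(2.955273495578105))
```

```bash
cat >> h.py <<'E'
def q(deg): a=np.radians(deg)/2;return [float(np.cos(a)),float(np.sin(a)),0.,0.]
E
python3 - <<'E'
from h import *;from cell import robot
robot.gripper_to(55)
o=q(-7.5)
robot.movep([412.5,-386,150],o)
print(robot.read_t(),robot.read_joint_positions(),robot.read_force())
robot.line_to([412.5,-386,59],speed=120)
print(robot.read_tool_pos(),robot.read_force())
robot.gripper_to(0)
print(robot.read_t(),robot.read_gripper_width(),robot.read_gripper_force(),robot.read_force(),robot.read_torque())
f=robot.grab_frame('side')['pixels'];g=robot.grab_frame('top')['pixels']
o=np.hstack([cv2.resize(f[130:290,150:310],(400,400),interpolation=2),cv2.resize(g[130:290,200:360],(400,400),interpolation=2)])
cv2.imwrite('pics/g1.png',o[...,::-1])
E
```

```text
1.5 [ 0.79974703  0.45968793 -0.13363698  1.74019325  0.07420666  0.94597992
 -1.06542036] [-0.2537056   0.14367488 -0.85468892]
[ 412.71152355 -386.56814745   59.57402014] [ 0.74824209 -0.29777317 -0.0452832 ]
2.9333 5.144763528162188 59.03372445143759 [-1.26697592 -0.01696699  4.80177689] [-0.0320311   0.19839044 -0.00294026]
```

View pics/g1.png

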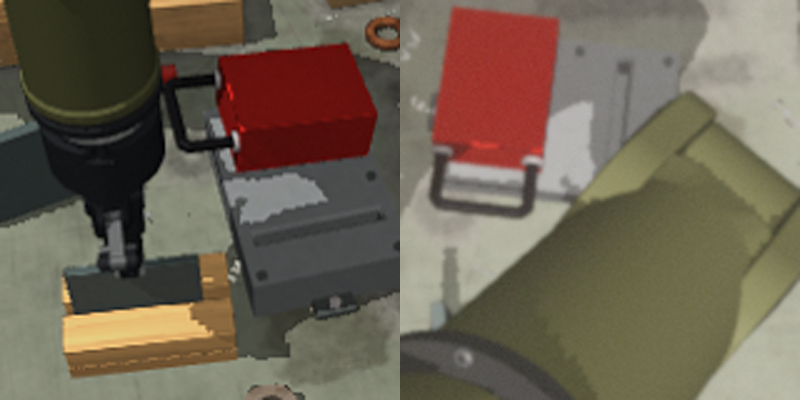

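Plate gripped between the fingers (crop left, 122,262); nothing else has moved. Now lift it, hover over the slot, and compare the two from close by.

Run:
```python
from h import *;from cell import robot
robot.line_to([412.5,-386,130],speed=120)
robot.line_to([566.8,-359.6,125],q(-1),speed=180)
robot.line_to([566.8,-359.6,98],speed=100)
print(robot.read_t(),robot.read_tool_pos(),robot.read_gripper_width(),robot.read_force(),robot.read_joint_positions())
f=robot.grab_frame('side')['pixels'];g=robot.grab_frame('top')['pixels'];np.save('pics/side2.npy',f)
cv2.imwrite('pics/g2.png',cv2.resize(f[130:240,210:330],None,fx=5.4,fy=5.4,interpolation=2)[...,::-1])
```

```text
5.2083 [ 566.01143569 -359.9205477    97.89958855] 4.96247324104785 [ 0.69388867 -0.22912217 -3.97654481] [ 0.61830395  0.66353194 -0.15577462  1.50577945  0.115395    0.98222047
 -1.15823824]
```

View pics/g2.png

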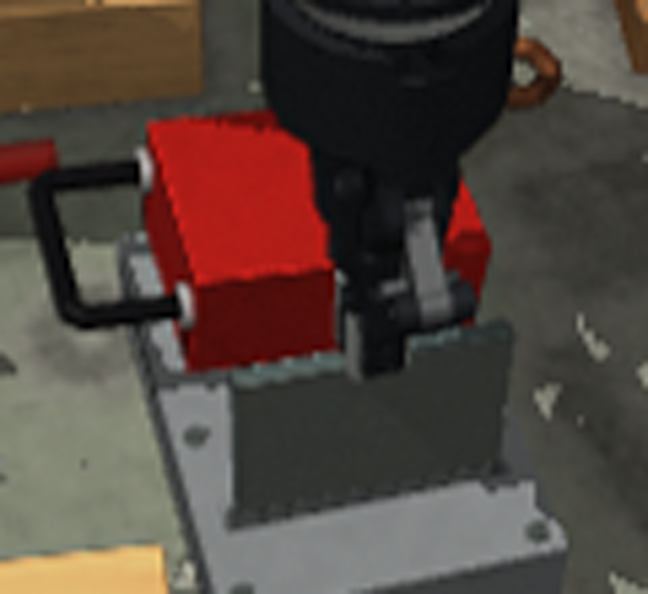

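Run:
```python
from h import *
uv=np.array([[231,388],[512,326],[513,332],[232,527],[503,476]])/5.4+[210,130]
e=np.array(CAL['side']['eye']);d=ray('side',uv)
print((e+d*((-364-e[1])/d[:,1:2])).round(1))
print(onz('side',[[252,226],[304,215.2]],45).round(1))
# predicted corner pixels (crop) for plate centred at TCP +5mm & slot
for dx in(0,5): print(((proj('side',[[566+dx+sx*50,-364-.9*sx,z] for sx in(-1,1) for z in(54,129)])-[210,130])*5.4).round(0).tolist())
```

```text
[[ 515.9 -364.   129.9]
 [ 616.1 -364.   131.4]
 [ 616.8 -364.   127.9]
 [ 515.  -364.    48.5]
 [ 620.2 -364.    42.6]]
[[ 514.7 -357.4   45. ]
 [ 623.5 -359.    45. ]]
[[234.0, 516.0], [231.0, 388.0], [495.0, 462.0], [512.0, 332.0]]
[[247.0, 513.0], [245.0, 385.0], [508.0, 459.0], [526.0, 329.0]]
```

```bash
cat > ins.py <<'E'
from h import *;from cell import robot
import sys
def down(x,y,yaw,z0,z1,step=3,fmax=18):
    """stepwise descent; stops when upward force grows"""
    robot.line_to([x,y,z0],q(yaw),speed=80)
    b=robot.read_force();z=z0
    while z>z1:
        z=max(z-step,z1);robot.line_to([x,y,z],speed=40)
        d=robot.read_force()-b
        if np.linalg.norm(d)>fmax: break
    print('t',round(robot.read_t(),2),'z',z,np.round(robot.read_tool_pos(),1),'dF',np.round(d,1),'T',np.round(robot.read_torque(),2),'w',round(robot.read_gripper_width(),2));return z
E
python3 - <<'E'
from ins import *
print(down(568,-358.7,-1,96,53))
E
```

```text
t 6.56 z 84 [ 568.2 -361.1   89.4] dF [-10.3   1.9  32.3] T [0.48 2.23 0.01] w 5.35
84
```

Run:
```python
from ins import *
robot.line_to([568,-358.7,91],speed=80)
print(robot.read_tool_pos(),robot.read_force(),robot.read_torque(),robot.read_orientation())
f=robot.grab_frame('side')['pixels'];np.save('pics/side3.npy',f)
g=robot.grab_frame('top')['pixels'];np.save('pics/top3.npy',g)
a=cv2.resize(f[178:240,245:330],(800,583),interpolation=2)
cv2.imwrite('pics/g3.png',a[...,::-1])
```

```text
[ 568.27500435 -358.68651587   91.15527389] [-0.20350066 -0.24476114 -5.26420706] [ 0.06479227  0.01693818 -0.01984036] [ 9.99961982e-01 -8.71017982e-03  3.95886444e-04  1.07673975e-04]
```

View pics/g3.png

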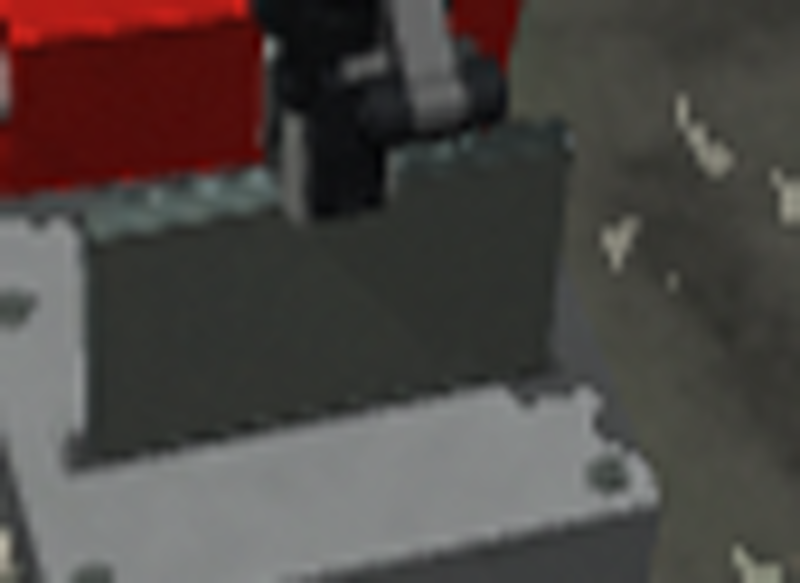

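Run:
```python
from h import *
s0=np.load('pics/side0.npy').astype(float).mean(2);s3=np.load('pics/side3.npy').astype(float).mean(2)
for x in(260,268,276,284,292,298):
    c=np.interp(x,[252,304],[226,215.2]);y0=int(c)-7
    print(x,y0,s0[y0:y0+15,x].round(0).astype(int).tolist())
    ys=np.arange(y0,y0+15);print('   y@z45',onz('side',[[x,y] for y in ys],45)[:,1].round(0).astype(int).tolist())
    b=int(np.interp(x,[254,303],[227,218]));print('   now',b-6,s3[b-6:b+8,x].round(0).astype(int).tolist())
t=np.load('pics/top0.npy').astype(float).mean(2)
for y in(162,170,178,186,194,200):
    x0=int(round(np.interp(y,[126+104/3.6,126+281/3.6],[208+292/3.6,208+280/3.6])))
    print(y,t[y,x0-6:x0+7].round(0).astype(int).tolist(),onz('top',[[x,y] for x in(x0-6,x0,x0+6)],45)[:,1].round(1))
```

```text
260 217 [69, 69, 69, 75, 80, 67, 54, 55, 56, 54, 63, 71, 71, 71, 70]
   y@z45 [-340, -342, -345, -347, -350, -352, -354, -357, -359, -362, -364, -366, -369, -371, -373]
   now 219 [50, 49, 50, 48, 49, 48, 49, 83, 122, 134, 132, 133, 133, 133]
268 215 [68, 69, 69, 72, 77, 70, 59, 53, 56, 48, 62, 73, 71, 70, 70]
   y@z45 [-339, -342, -344, -347, -349, -351, -354, -356, -359, -361, -363, -366, -368, -370, -373]
   now 218 [49, 50, 50, 51, 49, 54, 48, 107, 140, 135, 133, 132, 134, 136]
276 214 [131, 131, 129, 127, 96, 58, 54, 55, 53, 55, 67, 71, 70, 69, 69]
   y@z45 [-341, -344, -346, -348, -351, -353, -356, -358, -360, -363, -365, -368, -370, -372, -375]
   now 216 [50, 49, 50, 50, 49, 49, 46, 93, 130, 134, 132, 132, 132, 132]
284 212 [131, 131, 132, 127, 127, 95, 58, 58, 58, 83, 119, 131, 129, 130, 130]
   y@z45 [-341, -343, -345, -348, -350, -353, -355, -358, -360, -362, -365, -367, -369, -372, -374]
   now 215 [51, 50, 49, 52, 50, 49, 82, 124, 135, 133, 135, 135, 135, 136]
292 210 [131, 131, 131, 129, 129, 112, 76, 59, 58, 61, 108, 133, 130, 128, 129]
   y@z45 [-340, -342, -345, -347
[... 248 characters left out ...]
6, -348, -350, -353, -355, -358, -360, -363, -365, -367, -370, -372, -374]
   now 212 [48, 47, 46, 46, 46, 47, 55, 114, 142, 139, 139, 138, 137, 136]
162 [167, 163, 158, 157, 163, 163, 155, 128, 117, 138, 161, 167, 168] [-346.  -358.4 -370.8]
170 [166, 164, 157, 156, 164, 164, 156, 128, 114, 136, 157, 167, 167] [-345.5 -357.9 -370.2]
178 [162, 151, 136, 123, 117, 117, 109, 95, 100, 117, 127, 130, 136] [-347.1 -359.4 -371.7]
186 [116, 112, 111, 112, 116, 115, 110, 97, 99, 106, 114, 116, 114] [-346.6 -358.9 -371.1]
194 [114, 111, 110, 111, 116, 115, 112, 98, 97, 102, 111, 114, 114] [-346.1 -358.3 -370.6]
200 [113, 110, 109, 113, 114, 114, 106, 95, 97, 113, 114, 116, 117] [-347.3 -359.5 -371.7]
```

Run:
```python
from ins import *
print(down(568.7,-355.4,-0.2,94,53))
```

```text
t 8.16 z 82 [ 565.5 -357.8   84.6] dF [-12.9   0.5  24.2] T [0.16 2.78 0.  ] w 5.1
82
```

Run:
```python
from ins import *
robot.line_to([565,-357.8,86],q(-.2),speed=40)
print(robot.read_tool_pos(),robot.read_force())
print(down(564.8,-357.8,-0.4,86,53,2,25))
```

```text
[ 565.09960314 -357.49066502   85.70130389] [-0.39895038  0.55399761 -4.00654917]
t 12.96 z 53 [ 564.7 -358.    54.6] dF [-4.8  3.  14.3] T [ 0.69  1.26 -0.11] w 5.1
53
```

Run:
```python
from ins import *
for z in(51.5,50):
    robot.line_to([564.7,-358,z],speed=30);print(robot.read_tool_pos().round(2),robot.read_force().round(1))
robot.gripper_to(30);robot.dwell(.2)
print(robot.read_tool_pos().round(2),robot.read_force().round(1))
robot.line_to([564.7,-358,150],speed=150);robot.dwell(.2)
robot.line_to([480,-480,220],speed=250)
print(robot.read_t())
f=robot.grab_frame('side')['pixels'];np.save('pics/side4.npy',f);g=robot.grab_frame('top')['pixels'];np.save('pics/top4.npy',g)
o=np.hstack([cv2.resize(f[120:270,180:330],(400,400),interpolation=2),cv2.resize(g[120:230,200:310],(400,400),interpolation=2)])
cv2.imwrite('pics/g4.png',o[...,::-1])
```

```text
[ 564.74 -358.08   54.5 ] [-8.2  5.4 20.3]
[ 564.78 -358.12   54.38] [-10.7   6.6  29.1]
[ 564.72 -358.     49.65] [-0.4 -1.   0.2]
15.8417
```

View pics/g4.png

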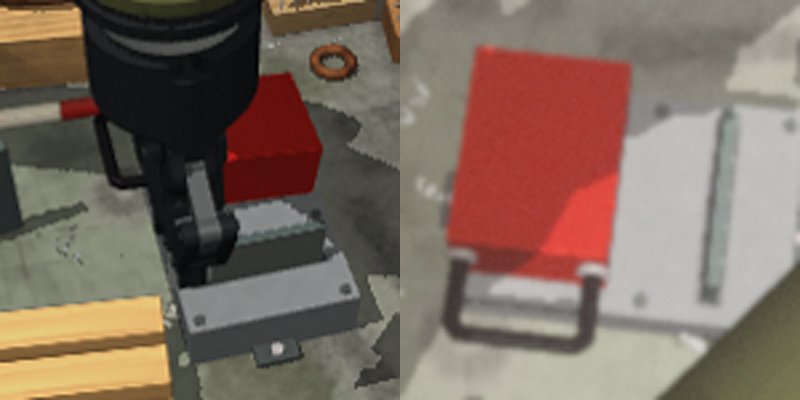

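Run:
```python
from h import *
print(tri((301.9,205.5),(290.5,150.25)))
for th in(0,.05,.1):
    P=[625.7-160*np.cos(th)+34*np.sin(th),-258,46+160*np.sin(th)+34*np.cos(th)]
    print(th,np.round(P,1),proj('side',P).round(1),proj('top',P).round(1))
print('meas side (221.2,176.8) top (233,214)')
```

```text
(array([ 616.48283459, -358.09514786,   78.11347648]), np.float64(0.3588098768208693))
0 [ 465.7 -258.    80. ] [[216.7 183.1]] [[232.7 218.3]]
0.05 [ 467.6 -258.    88. ] [[217.3 180.3]] [[232.6 216.6]]
0.1 [ 469.9 -258.    95.8] [[218.1 177.6]] [[232.6 214.7]]
meas side (221.2,176.8) top (233,214)
```

Plate is home (top-edge height and the hard floor stop agree), and the cover is about 0.1 rad ajar. Next, the handle.

Run:
```python
from ins import *
robot.gripper_to(38)
j=robot.ik([471,-258,190],q(90));print(j)
robot.movep([471,-258,190],q(90))
print(robot.read_t(),robot.read_joint_positions().round(2),robot.read_force().round(1))
robot.line_to([471,-258,130],speed=150);b=robot.read_force()
robot.line_to([471,-258,75],speed=60)
print(robot.read_tool_pos().round(1),(robot.read_force()-b).round(1))
robot.gripper_to(0)
print(robot.read_t(),robot.read_gripper_width(),robot.read_gripper_force(),robot.read_tool_pos().round(1),(robot.read_force()-b).round(1))
```

```text
[ 0.85727882  0.42086481 -0.5879052   1.75027664  0.26426319  1.05015642
  0.17693561]
17.2 [ 0.86  0.42 -0.59  1.75  0.26  1.05  0.18] [ 0.4 -0.5  0.4]
[ 471.3 -258.    75.3] [-0.3  0.6  1.4]
19.2667 0.028024698075997424 0.0 [ 471.  -258.    75.1] [-0.7 -0.2  0.9]
```

Run:
```python
from ins import *
f=robot.grab_frame('side')['pixels'];np.save('pics/side5.npy',f);g=robot.grab_frame('top')['pixels']
o=np.hstack([cv2.resize(f[120:220,180:280],(500,500),interpolation=2),cv2.resize(g[120:240,190:262],(300,500),interpolation=2)])
cv2.imwrite('pics/g5.png',o[...,::-1])
```

```text
(no output)
```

View pics/g5.png

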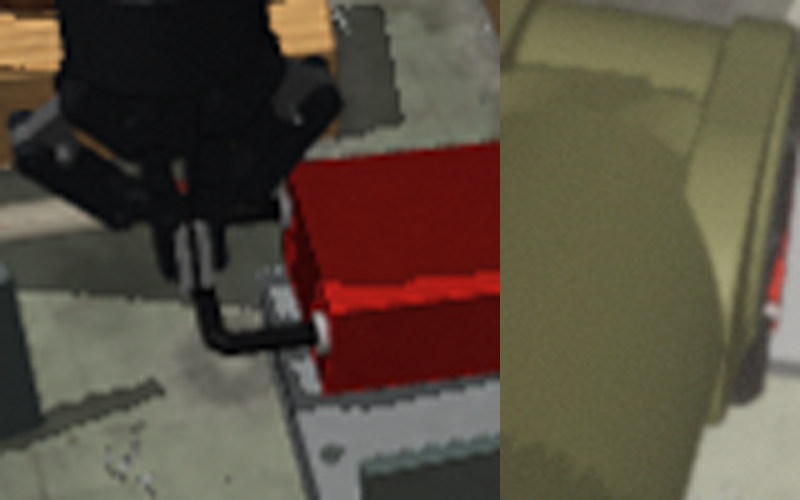

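Run:
```python
from h import *
c=lambda P:((proj('side',P)-[180,120])*5).round(0).tolist()
print('tcp',c([471,-258,75]),'grasp',c([471,-258,94]))
for th in(0,.1,.2):
    x=625.7-160*np.cos(th)+34*np.sin(th);z=46+160*np.sin(th)+34*np.cos(th)
    print(th,round(x),round(z),c([[x,-227,z],[x,-258,z],[x,-289,z]]))
s=np.load('pics/side5.npy')
```

```text
tcp [[197.0, 321.0]] grasp [[194.0, 290.0]]
0 466 80 [[169.0, 262.0], [184.0, 315.0], [199.0, 371.0]]
0.1 470 96 [[176.0, 234.0], [191.0, 288.0], [206.0, 344.0]]
0.2 476 111 [[187.0, 206.0], [202.0, 259.0], [217.0, 316.0]]
```

Run:
```python
from ins import *
def red():
    s=robot.grab_frame('side')['pixels'].astype(int);m=(s[...,0]>90)&(s[...,1]<40)&(s[...,2]<40);m[:,:235]=0;m[:115]=0;y,x=np.where(m);return len(x),x.mean().round(1),y.mean().round(1)
b=robot.read_force();print(red())
for z in(80,85,92,100):
    robot.line_to([471,-258,z],speed=40);print(z,robot.read_tool_pos().round(1),(robot.read_force()-b).round(1),red())
print(robot.read_t(),robot.read_gripper_width())
```

```text
(1647, np.float64(267.6), np.float64(165.1))
80 [ 471.3 -258.1   80.4] [ 0.6  0.3 -0.5] (1651, np.float64(267.5), np.float64(165.1))
85 [ 471.2 -258.1   85.3] [-0.6 -0.1 -1.6] (1659, np.float64(267.4), np.float64(165.2))
92 [ 471.2 -258.1   92.3] [-0.1  0.4  0.6] (1663, np.float64(267.4), np.float64(165.2))
100 [ 471.2 -258.1  100.3] [ 0.6  0.1 -0.5] (1663, np.float64(267.3), np.float64(165.2))
20.8417 -0.0077191714764948925
```

Run:
```python
from ins import *
f=robot.grab_frame('side')['pixels'];np.save('pics/side6.npy',f)
robot.line_to([471,-258,200],speed=200)
g=robot.grab_frame('side')['pixels'];np.save('pics/side7.npy',g)
robot.line_to([400,-400,260],speed=300)
h=robot.grab_frame('side')['pixels'];np.save('pics/side8.npy',h)
k=robot.grab_frame('top')['pixels'];np.save('pics/top8.npy',k)
z=lambda a,x,y:cv2.resize(a[y:y+60,x:x+80],(400,300),interpolation=2)
o=np.vstack([np.hstack([z(f,190,150),z(g,190,150)]),np.hstack([z(h,190,150),z(k,200,175)])])
cv2.imwrite('pics/g6.png',o[...,::-1]);print(robot.read_t())
```

```text
22.4083
```

View pics/g6.png

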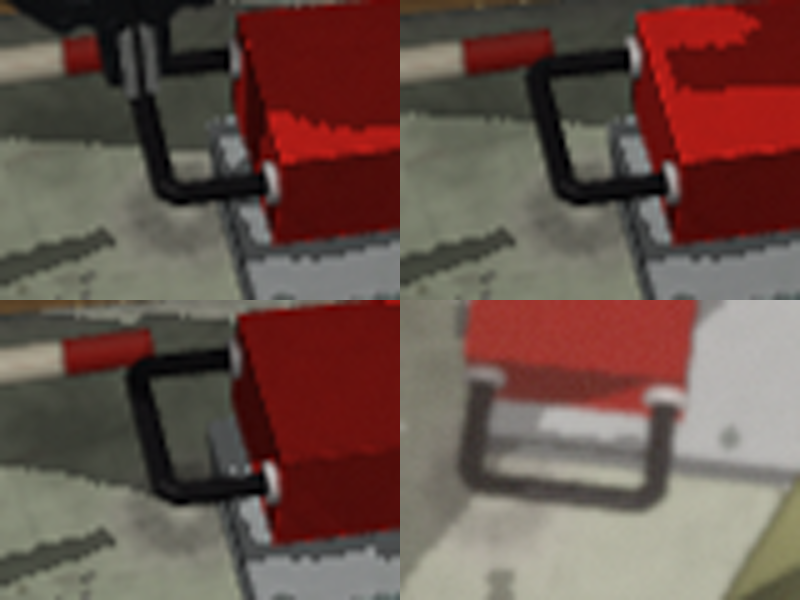

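Run:
```python
from h import *
print('g1 tip obs',(198.8,238.8),proj('side',[[412.5,-395,59.5],[412.5,-386,59.5]]))
print('g2 tip obs',np.array([375,378])/5.4+[210,130],proj('side',[[566,-368,98],[566,-360,98]]))
print('s6 tip obs',(190+140/5,150+97/5),proj('side',[[471,-258,100],[471,-258,110],[471,-269,100]]))
a,b=(np.array([140,70])/5+[190,150]),(np.array([80,485-300])/5+[200,175])
c,d=(np.array([170,192])/5+[190,150]),(np.array([250,500-300])/5+[200,175])
print(tri(a,b),tri(c,d))
```

```text
g1 tip obs (198.8, 238.8) [[204.19778727 248.85010455]
 [203.34663606 244.93970975]]
g2 tip obs [279.44444444 200.        ] [[279.09581033 208.51445523]
 [277.89227042 205.31535923]]
s6 tip obs (218.0, 169.4) [[218.4989281  176.05939262]
 [218.10740058 172.713647  ]
 [219.57721945 179.980298  ]]
(array([ 473.83785603, -225.97582926,  100.78598922]), np.float64(5.457187303895205)) (array([ 473.89100328, -291.33649201,   97.53734598]), np.float64(2.791507344236543))
```

The visible fingertips sit about 20 mm above the reported TCP in all three checks, so the grasp closed on top of the bar (at x≈473, z≈98). I'll regrip lower.

Run:
```python
from ins import *
robot.gripper_to(38)
robot.movep([472.5,-258,150],q(90))
robot.line_to([472.5,-258,90],speed=150);b=robot.read_force()
for z in(75,66,58):
    robot.line_to([472.5,-258,z],speed=60);d=robot.read_force()-b
    if np.linalg.norm(d)>12:break
print(robot.read_tool_pos().round(1),d.round(1))
robot.gripper_to(0)
print(robot.read_t(),robot.read_gripper_width(),robot.read_gripper_force(),robot.read_tool_pos().round(1),(robot.read_force()-b).round(1))
```

```text
[ 472.2 -257.9   57.5] [-1.2  0.4  0.9]
25.5667 7.323163826531418 58.49345147609711 [ 473.7 -258.    58.3] [ 3.   0.4 -0.7]
```

Run:
```python
from ins import *
bar=lambda t:np.array([-160*np.cos(t)+34*np.sin(t),0,160*np.sin(t)+34*np.cos(t)])
t0=.13;p0=np.array(robot.read_tool_pos());b=robot.read_force()
print(robot.ik(list(p0+bar(1.68)-bar(t0)),q(90)))
off=np.zeros(3)
for t in np.linspace(t0,1.68,16)[1:]:
    robot.line_to((p0+bar(t)-bar(t0)+off).tolist(),speed=80)
    F=robot.read_force()-b;u=bar(t)/163.6;fr=F@u;off+=np.clip(fr/6,-3,3)*u
    print(round(t,2),robot.read_tool_pos().round(0),F.round(1),round(fr,1),round(robot.read_gripper_width(),1))
    if np.linalg.norm(F)>35:break
print(robot.read_t(),off)
```

```text
[ 0.58341295  0.73489626 -0.52238495  1.24654026  0.36016106  1.25093843
  0.0618721 ]
0.23 [ 479. -258.   74.] [-5.6 -0.3  2.8] 6.2 7.1
0.34 [ 486. -258.   89.] [-4.4 -1.   0.7] 4.1 7.2
0.44 [ 495. -258.  104.] [-8.6 -1.8  3.6] 9.0 7.2
0.54 [ 506. -259.  118.] [-7.6 -3.1  3.4] 7.8 7.2
0.65 [ 518. -259.  130.] [-5.9 -4.6  4.4] 7.2 7.6
0.75 [ 530. -259.  142.] [-6.1 -5.   4.2] 6.9 7.4
0.85 [ 544. -259.  152.] [-5.8 -5.5  5.4] 7.5 7.3
0.96 [ 558. -259.  159.] [-5.  -6.3  0.6] 2.6 7.4
1.06 [ 574. -260.  167.] [-6.6 -5.6  6.1] 7.8 7.3
1.16 [ 590. -260.  172.] [-5.3 -6.   4.7] 5.7 7.0
1.27 [ 607. -260.  176.] [-5.1 -6.4  7.8] 8.2 7.0
1.37 [ 624. -260.  178.] [-4.7 -7.4  5.7] 5.6 7.4
1.47 [ 640. -260.  177.] [-3.8 -7.5  1.9] 1.4 7.2
1.58 [ 658. -256.  174.] [-1.9 -1.1  3.3] 2.8 7.0
1.68 [ 673. -257.  170.] [-1.2  0.4  3.3] 2.7 7.0
30.95 [-6.32083048  0.         11.52509773]
```

Run:
```python
from ins import *
robot.gripper_to(34)
p=robot.read_tool_pos();robot.line_to([p[0],p[1],250],speed=150)
robot.line_to([480,-420,290],speed=300)
f=robot.grab_frame('side')['pixels'];g=robot.grab_frame('top')['pixels']
for n,a in(('side',f),('top',g)):
    h=cv2.cvtColor(a,cv2.COLOR_RGB2HSV);m=((h[...,0]>14)&(h[...,0]<32)&(h[...,1]>90)).astype(np.uint8)
    x,y=proj(n,[565,-258,80])[0].astype(int);k=np.zeros_like(m);k[y-30:y+30,x-30:x+30]=m[y-30:y+30,x-30:x+30]
    N,l,s,c=cv2.connectedComponentsWithStats(k);i=1+s[1:,4].argmax() if N>1 else 0
    print(n,(x,y),s[i],c[i],onz(n,[c[i]],85 if n=='top' else 65).round(1))
z=lambda a,x,y:cv2.resize(a[y:y+150,x:x+100],(400,600),interpolation=2)
cv2.imwrite('pics/g7.png',np.hstack([z(f,210,90),z(g,200,110)])[...,::-1])
print(robot.read_t())
```

```text
side (np.int64(263), np.int64(173)) [249 168  32  21 433] [264.52193995 178.27020785] [[ 567.9 -258.1   65. ]]
top (np.int64(238), np.int64(169)) [235 155   9  35 172] [238.39534884 171.74418605] [[ 559.  -258.9   85. ]]
33.1083
```

View pics/g7.png

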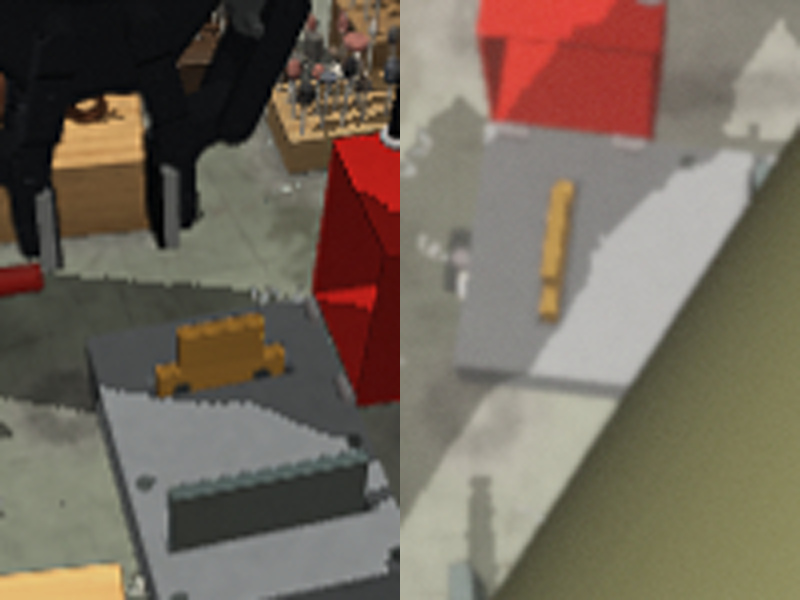

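Cover stands upright, the plate is home, and the insert is exposed at about (565,-258). Gripping it.

Run:
```python
from ins import *
robot.gripper_to(45)
robot.movep([564.5,-258.3,190],q(-.4))
robot.line_to([564.5,-258.3,110],speed=150);b=robot.read_force()
for z in(90,75,62,50):
    robot.line_to([564.5,-258.3,z],speed=70);d=robot.read_force()-b
    if np.linalg.norm(d)>12:break
print(robot.read_tool_pos().round(1),d.round(1))
robot.gripper_to(0)
print(robot.read_t(),robot.read_gripper_width(),robot.read_gripper_force(),robot.read_tool_pos().round(1),(robot.read_force()-b).round(1))
p=robot.read_tool_pos()
if robot.read_gripper_width()>3:
    for z in(60,75,90,110):
        robot.line_to([p[0],p[1],z],speed=60);print(z,(robot.read_force()-b).round(1),round(robot.read_gripper_width(),1))
    robot.line_to([p[0],p[1],215],speed=80);robot.dwell(.5)
print(robot.read_t(),robot.read_tool_pos().round(1),(robot.read_force()-b).round(1),robot.read_gripper_width(),robot.read_gripper_force())
f=robot.grab_frame('side')['pixels']
h=cv2.cvtColor(f,cv2.COLOR_RGB2HSV);m=((h[...,0]>14)&(h[...,0]<32)&(h[...,1]>90)).astype(np.uint8)
k=np.zeros_like(m);k[90:200,230:310]=m[90:200,230:310]
N,l,s,c=cv2.connectedComponentsWithStats(k)
for i in range(1,N):
    if s[i,4]>60: print(s[i],c[i])
print('expected insert centre px',proj('side',[[564.5,-258,47.5+163],[564.5,-258,173+75],[564.5,-258,173]]))
np.save('pics/side9.npy',f)
```

```text
[ 564.1 -258.1   49.4] [-0.2 -0.5  1.8]
37.475 5.424266773336951 59.93518264263912 [ 564.7 -258.4   50.4] [-0.8  0.2  3.8]
60 [ 0.4 -1.5 -2. ] 5.6
75 [ 0.9 -0.2 -1.1] 6.0
90 [ 1.3  0.2 -2.4] 5.3
110 [-0.7  0.  -2.2] 5.6
41.0417 [ 564.7 -258.4  215. ] [-0.5 -0.9 -1.8] 5.590394040267525 59.38413441181183
[ 230   90   80   59 2052] [263.2168616  124.17105263]
expected insert centre px [[263.24398958 126.37063642]
 [263.31945339 110.47793197]
 [263.1719752  141.17453402]]
```

Run:
```python
from ins import *
print(robot.read_dq().round(3).max(),robot.read_t());print(robot.finish_job())
```

```text
0.001 41.0917
the job is handed in; nothing more can be done
None
```

The job is handed in at about 41 s: the plate is home in the open slot, the cover stands open at about 1.65 rad, and the gripper holds the insert still, about 13 cm clear of the block; the judge's verdict was not returned, and I did not re-measure the nut, pen and ring.

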